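# Turn the mixing palette over its tray's lip and seat it wells-up

## Robot

A 6-joint arm with a two-finger parallel gripper is mounted at the origin on the work surface; the furniture and walls round the work are solid. World frame = base frame: x ahead of the robot, y to its left, z up, the work surface at z = 0. Lengths are in m, angles in rad, forces in N, time in s.
With the tool pointing down it reaches from about 0.35 to 0.775 m from the base axis. Payload 5.5 kg.
Tool frame: the origin (TCP) lies midway between the tips of the shut fingers; the grasp point (between the pads) lies grip_point_offset behind it (grip_point_offset is the distance from the TCP to the grasp point, in m); z points along the fingers, y is the direction in which the jaws open and shut (so a half turn about z gives the same grasp; the last joint's range is limited). The gripper opens to 85 mm and grips with 20 to 120 N. Pads are 22 mm wide; open, the fingers measure 114 mm over their backs; the gripper's body (76 mm by 85 mm) begins 54 mm behind the grasp point. The pads swing forward as they close: fully open they stand 13 mm farther back than shut.
Start: joints at [-1.329, 0.313, 0.046, 1.304, 0, 1.431], TCP at [0.214, -0.534, 0.194] pointing down, gripper open.
Joint ranges: [-2.76, 2.76], [-0.86, 1.69], [-1.03, 1.26], [-2.2, 2.34], [-1.47, 1.5], [-3.14, 3.14]. Speed limits (rad/s): [2.57, 2.57, 3.14, 3.14, 3.14, 3.14].

## Interface

Orientations are given as a unit quaternion [w, x, y, z].
In Python, from workcell import * gives the robot as it stands.
- The arm moves only by the tool send_rows, never from a script. Its argument "series" is one flat list of numbers, 7 for each row, row after row: the shift along the tool's x, y, z in cm, then the turn, a rotation vector about the tool's x, y, z in degrees, then the opening, from 0 (shut) to 1 (fully open). A call has 1 to 10 rows; each row is the pose to reach, as a shift and turn from the pose commanded when the call began, along the tool's axes at that moment; what a row does not reach only later rows make up. A row lasts 1/12 s, in which the tool goes at most 41.7 mm and 7.16 degrees, less where a joint would pass 70% of its speed; a pose out of reach is approached as far as the arm can. A call with a gripper value outside its range is refused whole. The fingers move at their own pace and stop on an object; "newtons" is the grip in N (left out, the last holds). Time passes only in rows, so rows that repeat a pose let the fingers close. It gives the time, the measured TCP pose, the force and the opening at its end, in the units of the state.
- get_state(): the state, without advancing time (a new reading comes with each control period).
- read_camera(name): name is "scene" or "top"; returns the picture (400x640x3 uint8, blue, green, red); there is no depth.
- camera_info(name): a dict with "K" (3x3 intrinsics, pixels), "xyz" and "attitude" of the camera in the world. Camera axes: x right, y down, z forward; pixel columns grow to the right and rows downward; lengths in m; the calibration is good to about 2 mm. A picture is of the moment at which its call begins. camera_info takes no time and is no camera call.
- hand_in(): hands the job in, once; it reports no verdict.
Trained networks look in the newest picture that a camera, given by its name, has taken for a name from the list of things; names that differ only in an ending like _2 or _b are one class to them, and where a whole thing is asked for, a point or a joint stands for the part that bears it (a point fixed in the world has none). Each returns a list of dicts, best first, with "p" (0 to 1); they miss things now and then, are a little off and sometimes report something else, mostly with a low value. They report only what shows in the picture. A call takes as long as a camera call. They do not tell look-alikes from the thing itself.
- silhouettes(camera, label): "pixels" (400x640 bool, what is visible of it) and "box" ([left, top, width, height] in pixels, round what is visible of it).
The state is a dict: "clock": time; "joint_pos": joint angles; "qvel": joint speeds; "tau": joint torques, N m; "tcp_pos": TCP position; "orientation": TCP orientation; "wrist_force": force on the tool from outside, world axes, zero at the start; "ft_torque": the same for the moment, N m; "finger_gap": finger opening in m.
Only numpy, scipy, OpenCV 4.12 (cv2) and the standard library are available. Lean on these libraries where they do the work, as an engineer would, in place of code of your own. Each camera call takes 0.05 s, during which the arm holds its last target. There are 200 camera calls.

## Task

The white mixing palette was left wells-down on the counter to dry; turn it wells-up into its oak tray without picking it up. With the fingertips push it along the counter until it is up against the tray's low front lip, keep pushing and raise its rear edge so that it tips up on edge and flips over the lip, then push it on until it lies flat and fully home on the tray's cork bed. Some part of the palette must stay down on the counter or the tray all along, and the loose dropper bottle, beaker and atomiser behind the tray stay where they stand.

Things in the scene. Friction and masses are not known exactly. Their poses are not given: they have to be found in the camera images.
- palette: White melamine mixing palette, a slab 64 x 84 x 14 mm with rounded corners, 0.08 to 0.14 kg, loose: six round wells in one broad face, the other plain with two dark rubber strips. Origin: centre of the slab. x along its 64 mm (its +x edge faces the tray at the start, up to 0.3 rad askew), y along its 84 mm, z out of the plain face: up at the start (wells down on the counter), straight down when done.
- rear_edge (a point): Middle of the palette's rear lower edge as it lies wells-down, at its own (-32, 0, -7) mm: the edge to push and raise. With the palette pressed squarely against the lip with 5 to 15 N, friction at the fingertips holds this edge and raises it as they move up and forward on an arc; the palette turns about the top of the lip, and past upright falls into the tray. The edge round the wells face has a bevel 3 mm in, 4 mm high.
- tray: Oak tray screwed to the counter, it does not move. Origin: centre of the tray at counter height, z up; x points from the low front lip to the back wall, the way the palette is pushed. Floor (cork) 5 mm above the counter, x -36 to +36 mm, y -45 to +45 mm. Back wall upright, 25 mm high. Side walls 21 mm high, leaning 15 degrees outward (101 mm apart at the top), begin level with the lip's outer face.
- lip (a point): Top of the front lip's outer face, middle of its width: 11 mm above the counter, at x = -44 mm of the tray. The lip is 8 mm thick and 106 mm wide, its face upright. A palette flipped over it rests at first with its rear end on the lip and the other on the bed; pushed 10 to 20 mm on, it drops behind the lip, its centre then 12 mm above the counter.
- corner_a (a point): Corner of the palette at its own (+32, +42, 0) mm, half way up its thickness; used only to tell whether the palette is lifted.
- corner_b (a point): Corner of the palette at its own (+32, -42, 0) mm.
- corner_c (a point): Corner of the palette at its own (-32, +42, 0) mm.
- corner_d (a point): Corner of the palette at its own (-32, -42, 0) mm.
- dropper: Amber dropper bottle with black bulb, 39 mm wide, 102 mm tall, loose, standing behind the tray; origin under its base. Leave it standing where it is.
- beaker: Small clear beaker, 47 mm wide, 55 mm tall, loose, standing behind the tray; origin under its base. Leave it where it is.
- atomiser: Thin glass atomiser with black cap, 18 mm wide, 80 mm tall, loose, standing behind the tray; origin under its base. Leave it standing where it is.
Mind the look-alikes: they are no part of the job. Of the things shaped like the palette, the white one is meant.

How it is judged:
On the way, in this order (a step that is already met when the one before it is completed fails the run):
1. the palette, still wells-down, is pushed up against the tray's front lip (angle between palette's own z axis and vertical below 0.6 rad and x of palette in the frame of tray between -0.083 and -0.06 m), for 0.04 s.
2. the palette is tipped up on edge at the lip (angle between palette's own z axis and vertical between 1.1 and 2 rad and x of palette in the frame of tray between -0.09 and -0.015 m), for 0.02 s.
At the end, for the whole second after the job is handed in: The palette lies wells-up and still, flat (within 3 degrees) on the cork bed, its centre within 7 mm of the tray's centre lines and 9 to 13.8 mm above the counter, so behind the lip and between the walls (angle between palette's own z axis and vertical above 3.09 rad and x of palette in the frame of tray between -0.007 and 0.007 m and y of palette in the frame of tray between -0.007 and 0.007 m and height (world z) of palette between 0.009 and 0.0138 m and linear speed of palette below 0.02 m/s and angular speed of palette below 0.2 rad/s); the robot touches nothing.
It fails at once if the palette is lifted: all four corners more than 30 mm above the counter (height (world z) of each of corner_a, corner_b, corner_c, corner_d above 0.03 m).
It fails at once if the dropper is shifted by more than 15 mm or tipped (distance of dropper from where it was at the start of the episode above 0.015 m or angle between dropper's own z axis and vertical above 0.3 rad).
It fails at once if the beaker is shifted by more than 15 mm or tipped (distance of beaker from where it was at the start of the episode above 0.015 m or angle between beaker's own z axis and vertical above 0.3 rad).
It fails at once if the atomiser is shifted by more than 15 mm or tipped (distance of atomiser from where it was at the start of the episode above 0.015 m or angle between atomiser's own z axis and vertical above 0.3 rad).
It also fails if it takes over 59 s, if anything falls off the work surface, if the arm or the gripper's body presses on something with over 40 N, if the wrist force passes 120 N, or if a joint passes its speed limit or range.

## Working session

There is one attempt and no reset: what is moved stays moved. The work goes in short steps, Python scripts to look and compute and a tool call to move; the robot and the scene stay as the last step left them, time stands still between calls to the robot, and variables do not carry over. Pictures are saved under pics/ and viewed, about 8 in all and at most 12, crops included, and the job is handed in when it is done.

Besides the shell and the picture viewer there is one more tool, called after "Emit:" as name(argument=value, ...), one argument or row to a line, values as JSON. send_rows: Moves the arm, as the interface text tells. Its arguments: {"type":"object","properties":{"series":{"type":"array"},"newtons":{"type":"number"}},"required":["series"]}

```bash
mkdir -p pics; ls
python3 - <<'E'
from workcell import *
import cv2
print(get_state())
for c in ("top","scene"):
    im=read_camera(c); cv2.imwrite(f"pics/{c}0.png",im); print(c,camera_info(c))
    for n in ("palette","tray","dropper","beaker","atomiser"):
        for d in silhouettes(c,n): print(n,round(d["p"],2),d["box"])
E
```

```text
pics
{'clock': 0.0, 'joint_pos': array([-1.32862535e+00,  3.14000044e-01,  4.49588535e-02,  1.30360639e+00,
       -1.18275849e-05,  1.43121665e+00]), 'qvel': array([-0.00123759,  0.00062749,  0.00090785,  0.00081905,  0.00030789,
        0.00087883]), 'tau': array([-9.36357792e-04, -4.80626893e+01,  2.98533869e+01,  1.92409067e-02,
       -3.13079145e-04, -5.84569193e-06]), 'tcp_pos': array([ 0.21406837, -0.53302753,  0.19300092]), 'orientation': array([-9.24104871e-04,  9.81838124e-01,  1.89718320e-01, -5.33657612e-05]), 'wrist_force': array([-0.1712046 , -0.00866889, -0.15792738]), 'ft_torque': array([ 0.01635775, -0.06773509, -0.00786658]), 'finger_gap': 0.08510915183900374}
top {'K': array([[393.9380621 ,   0.        , 318.62033983],
       [  0.        , 393.9380621 , 206.01897627],
       [  0.        ,   0.        ,   1.        ]]), 'xyz': array([ 0.2749273 , -0.01245654,  1.2153208 ]), 'attitude': array([-0.02722858,  0.71467261, -0.6984909 ,  0.02474106])}
palette 0.68 [200.7, 255.6, 28.8, 31.3]
palette 0.61 [323.7, 168.5, 22.7, 24.6]
palette 0.57 [272.4, 164.7, 21.6, 31.8]
tray 0.86 [370.5, 153.0, 32.1, 39.7]
dropper 0.69 [412.7, 178.4, 17.2, 11.6]
beaker 0.81 [415.2, 144.9, 17.4, 19.4]
scene {'K': array([[392.50628648,   0.        , 317.96799706],
       [  0.        , 392.50628648, 200.13640642],
       [  0.        ,   0.        ,   1.        ]]), 'xyz': array([-0.04517602, -0.65753004,  0.63513986]), 'attitude': array([-0.42277404,  0.85812051, -0.26665742,  0.11741009])}
palette 0.96 [298.0, 170.5, 38.4, 22.8]
palette 0.87 [331.3, 198.0, 39.7, 28.0]
tray 0.72 [375.1, 216.8, 57.6, 47.8]
dropper 0.48 [416.0, 240.7, 19.8, 39.4]
beaker 0.22 [417.4, 240.5, 18.5, 38.5]
```

Run:
```python
import cv2,numpy as np
a=cv2.imread("pics/top0.png")[130:300,190:450]; b=cv2.imread("pics/scene0.png")[150:300,280:460]
a=cv2.resize(a,None,fx=3,fy=3,interpolation=cv2.INTER_CUBIC); cv2.imwrite("pics/topc.png",a)
cv2.imwrite("pics/scenec.png",cv2.resize(b,None,fx=4,fy=4,interpolation=cv2.INTER_CUBIC))
```

```text
(no output)
```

View pics/topc.png

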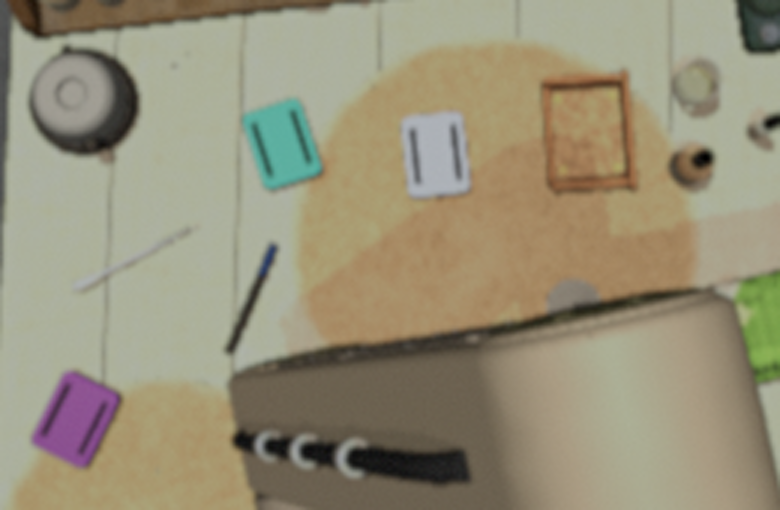

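View pics/scenec.png

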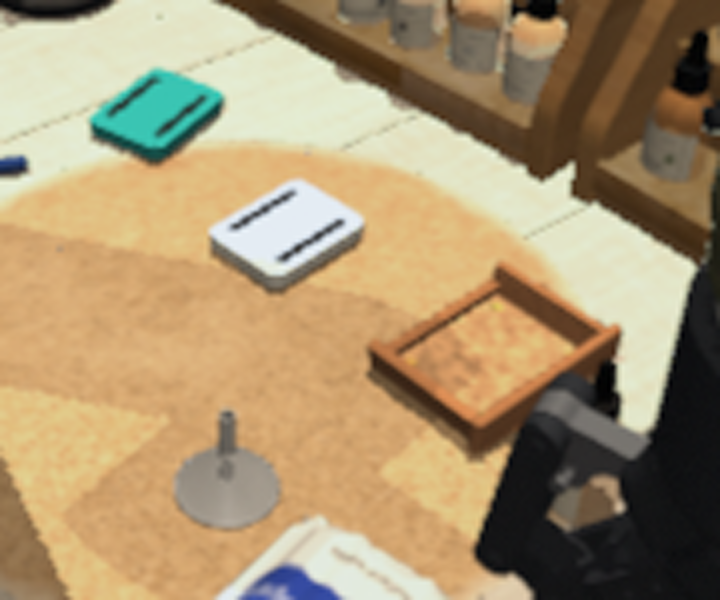

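```bash
cat > h.py <<'E'
import numpy as np,cv2
from scipy.spatial.transform import Rotation as R
def cam(ci):
    q=ci["attitude"]; return ci["K"],np.array(ci["xyz"]),R.from_quat([q[1],q[2],q[3],q[0]]).as_matrix()
def back(c,uv,z):
    K,t,M=c; uv=np.atleast_2d(uv).astype(float)
    d=(M@np.linalg.inv(K)@np.c_[uv,np.ones(len(uv))].T).T
    return t+d*((z-t[2])/d[:,2])[:,None]
def proj(c,P):
    K,t,M=c; p=(K@M.T@(np.atleast_2d(P)-t).T).T; return p[:,:2]/p[:,2:]
def rectify(c,im,x0,x1,y0,y1,z,s=2000):
    # output: col=world x, row=-y
    X,Y=np.meshgrid(np.arange(x0,x1,1/s),np.arange(y1,y0,-1/s))
    uv=proj(c,np.c_[X.ravel(),Y.ravel(),np.full(X.size,z)]).astype(np.float32)
    return cv2.remap(im,uv[:,0].reshape(X.shape),uv[:,1].reshape(X.shape),cv2.INTER_CUBIC)
E
python3 - <<'E'
from workcell import *
from h import *
T=cam(camera_info("top"));S=cam(camera_info("scene"))
for n,uv,z in [("pal",(335.3,181.3),.014),("tray",(387,173.5),.02),("funnel",(380.7,228),0),("beaker",(422,159),.05),("drop",(420,185),.05),("atom",(442,173),.05)]:
    print(n,back(T,uv,z).round(3))
print(back(T,[(190,130),(450,130),(190,300)],0).round(3))
a=cv2.imread("pics/top0.png")
b=cv2.imread("pics/scene0.png")
# white mask top
for c,im,w in ((T,a,(315,160,40,45)),(S,b,(325,190,50,40))):
    x,y,ww,hh=w; f=cv2.resize(im[y:y+hh,x:x+ww],None,fx=8,fy=8,interpolation=cv2.INTER_CUBIC)
    hsv=cv2.cvtColor(f,cv2.COLOR_BGR2HSV); m=((hsv[...,1]<70)).astype(np.uint8)
    m=cv2.morphologyEx(m,cv2.MORPH_CLOSE,np.ones((25,25)))
    cs=max(cv2.findContours(m,0,cv2.CHAIN_APPROX_NONE)[0],key=cv2.contourArea)[:,0]
    uv=(cs+.5)/8-.5+[x,y]
    P=back(c,uv,.014)[:,:2]
    r=cv2.minAreaRect((P*1000).astype(np.float32)); print(r, cv2.contourArea((P*1000).astype(np.float32)))
E
```

```text
pal [[ 0.441 -0.057  0.014]]
tray [[ 0.467 -0.214  0.02 ]]
funnel [[ 0.301 -0.2    0.   ]]
beaker [[ 0.509 -0.313  0.05 ]]
drop [[ 0.43  -0.308  0.05 ]]
atom [[ 0.468 -0.373  0.05 ]]
[[ 0.595  0.402  0.   ]
 [ 0.613 -0.413  0.   ]
 [ 0.069  0.377  0.   ]]
((441.7546691894531, -54.88823699951172), (90.60699462890625, 70.06909942626953), 7.662872791290283) 6013.0579052946705
((438.05523681640625, -60.68832778930664), (93.5888442993164, 73.64575958251953), 7.776367664337158) 6408.497956515173
```

```bash
cat >> h.py <<'E'
from scipy.optimize import minimize
def hullmask(c,P,w,f=8):
    x,y,ww,hh=w; uv=(proj(c,P)-[x,y]+.5)*f-.5
    m=np.zeros((hh*f,ww*f),np.uint8); cv2.fillConvexPoly(m,cv2.convexHull((uv*16).astype(np.int32))[:,0],1,shift=4)
    return cv2.resize(m.astype(np.float32),(ww,hh),interpolation=cv2.INTER_AREA)
def slab(x,y,a,z0=0,r=.006):
    pts=[]
    for sx in(-1,1):
        for sy in(-1,1):
            for t in np.linspace(0,np.pi/2,5):
                pts.append((sx*(.032-r+r*np.cos(t)),sy*(.042-r+r*np.sin(t))))
    p=np.array(pts)@np.array([[np.cos(a),np.sin(a)],[-np.sin(a),np.cos(a)]])+[x,y]
    return np.r_[np.c_[p,np.full(len(p),z0+.014)],np.c_[p,np.full(len(p),z0+.004)]]
def fit(c,soft,w,x0):
    g=lambda m:cv2.GaussianBlur(m,(0,0),.7)
    f=lambda p:((g(hullmask(c,slab(p[0]/1000,p[1]/1000,p[2]/57.3),w))-soft)**2).sum()
    r=minimize(f,x0,method="Nelder-Mead",options=dict(initial_simplex=np.array([x0]+[np.array(x0)+d for d in ([6,0,0],[0,6,0],[0,0,6])])))
    return r.x.round(2),round(r.fun,2)
E
python3 - <<'E'
from workcell import *
from h import *
T=cam(camera_info("top"));S=cam(camera_info("scene"))
a=cv2.imread("pics/top0.png");b=cv2.imread("pics/scene0.png")
for c,im,w in ((T,a,(315,158,40,45)),(S,b,(325,188,52,42))):
    x,y,ww,hh=w; f=im[y:y+hh,x:x+ww].astype(float)
    d=f[...,0]-f[...,2]    # blue-red: white~0+, tan negative
    lo,hi=np.percentile(d,20),np.percentile(d,97); s=np.clip((d-lo)/(hi-lo),0,1)
    # fill strips
    k=np.uint8(s>.5); k=cv2.erode(cv2.morphologyEx(k,cv2.MORPH_CLOSE,np.ones((7,7))),np.ones((3,3)));s[k>0]=1
    print(lo,hi,fit(c,s,w,[440,-57,-82]))
r=rectify(T,a,.38,.56,-.30,0.0,.011,2000); print(r.shape)
r=cv2.rotate(r,cv2.ROTATE_90_COUNTERCLOCKWISE) 
cv2.imwrite("pics/rect.png",r)
E
```

```text
-62.0 11.0 (array([441.64, -54.98, -82.47]), np.float64(3.38))
-101.0 17.0 (array([440.69, -56.95, -82.02]), np.float64(12.1))
(600, 361, 3)
```

View pics/rect.png

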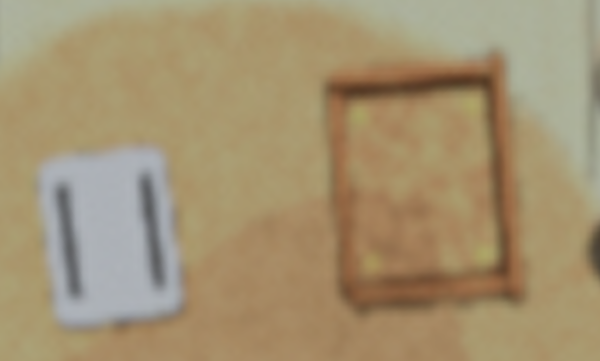

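```bash
cat >> h.py <<'E'
def box(x0,x1,y0,y1,z0,z1): return np.array([(x,y,z) for x in(x0,x1) for y in(y0,y1) for z in(z0,z1)])
def tray_parts(p,ts,tb):
    k=np.tan(np.radians(15)); out=[box(-44,-36,-53,53,0,11),box(36,36+tb,-53,53,0,25)]
    for s in(-1,1): out.append(np.array([(x,s*(45+z*k+d),z) for x in(-44,36+tb) for z in(0,21) for d in(0,ts)]))
    a=p[2]/57.3; M=np.array([[np.cos(a),-np.sin(a),0],[np.sin(a),np.cos(a),0],[0,0,1]])
    return [(o@M.T+[p[0],p[1],0])/1000 for o in out]
E
python3 - <<'E'
from workcell import *
from h import *
T=cam(camera_info("top"));S=cam(camera_info("scene"))
a=cv2.imread("pics/top0.png");b=cv2.imread("pics/scene0.png")
g=lambda m:cv2.GaussianBlur(m,(0,0),.7)
p0=np.array([468,-213,-85.5])
def rend(c,w,p): return g(np.max([hullmask(c,o,w) for o in tray_parts(p[:3],p[3],p[4])],axis=0))
V=[(T,a,(362,144,48,56),None),(S,b,(368,210,60,60),None)]
for i,(c,im,w,_) in enumerate(V):
    x,y,ww,hh=w; f=cv2.cvtColor(im,cv2.COLOR_BGR2LAB)[y:y+hh,x:x+ww].astype(float).reshape(-1,3)
    m=rend(c,w,[*p0,6,8]).ravel()
    wt=np.ones(len(f))
    if i==1:
        uu=np.arange(ww)+x; vv=np.arange(hh)+y; U,W=np.meshgrid(uu,vv); wt=((U<402)|(W<232)).ravel()&(f[:,0]>50)
    V[i]=(c,f,w,wt.astype(float))
def cost(p,only=None):
    t=0
    for i,(c,f,w,wt) in enumerate(V):
        if only is not None and i!=only: continue
        m=rend(c,w,p).ravel(); A=np.c_[f,np.ones(len(f))]*wt[:,None]
        r=np.linalg.lstsq(A,m*wt,rcond=None); t+=((A@r[0]-m*wt)**2).sum()/((m*wt).var()*len(f))
    return t
for o in (0,1,None):
    x0=np.r_[p0,6,8]; best=min((minimize(cost,x0+np.r_[d,0,0,0],args=(o,),method="Nelder-Mead",options=dict(initial_simplex=[x0+np.r_[d,0,0,0]+e for e in np.r_[np.zeros((1,5)),np.diag([5,5,5,2,2])]])) for d in([0,0],[3,-3])),key=lambda r:r.fun)
    print(o,best.x.round(2),best.fun)
E
sed -n 1,5p /dev/null; python3 -c "
import workcell;print(workcell.grip_point_offset)"
```

```text
0 [ 466.41 -211.25  -85.25    9.25    5.13] 0.3021480056592856
1 [ 462.72 -214.28  -85.84    9.83   10.4 ] 0.2641745923238482
None [ 465.67 -212.    -85.28   10.16    6.07] 0.6327503194105069
0.0187
```

Emit:
send_rows(
  series=[-1, 0, -3, 0, 0, 0, 0.5, -2, 0, -6, 0, 0, 0, 0.5],
  newtons=40,
)

```text
clock: 0.77
tcp_pos: [0.1955, -0.5392, 0.2526]
orientation: [-0.003, 0.982, 0.19, -0.0]
wrist_force: [0.3, -0.6, 0.8]
finger_gap: 0.0637
```

```bash
cat >> h.py <<'E'
YT=-85.35; TC=np.array([.4655,-.2123])
def tpos(x,y,z):  # tray frame mm -> world m
    a=np.radians(YT); return np.array([TC[0]+(x*np.cos(a)-y*np.sin(a))/1e3,TC[1]+(x*np.sin(a)+y*np.cos(a))/1e3,z/1e3])
def totray(P):
    a=np.radians(YT); d=(np.array(P)[:2]-TC)*1e3; return np.array([d[0]*np.cos(a)+d[1]*np.sin(a),-d[0]*np.sin(a)+d[1]*np.cos(a),P[2]*1e3])
def Rt(tilt=0,yaw=YT+180): # tilt>0: tips toward tray
    return R.from_euler("z",yaw,degrees=True)*R.from_euler("x",180,degrees=True)*R.from_euler("y",tilt,degrees=True)
def rel(st,pos,rot):
    q=st["orientation"]; R0=R.from_quat([q[1],q[2],q[3],q[0]])
    return np.r_[R0.inv().apply(pos-st["tcp_pos"])*100,(R0.inv()*rot).as_rotvec(degrees=True)].round(2)
E
python3 - <<'E'
from workcell import *
from h import *
st=get_state(); print(totray(st["tcp_pos"]), Rt(20).apply([0,0,1]))
print(totray([.435,0,.0]),totray([.4412,-.056,0]))
print(rel(st,np.array([.435,0.0,.2]),Rt()))
E
```

```text
[ 303.98152077 -295.61759137  252.57561339] [-0.02772714  0.34089439 -0.93969262]
[-214.07381392  -13.18871456    0.        ] [-157.75551101  -11.54897163    0.        ]
[ 42.36 -41.04   5.51  -0.22  -0.23 -72.71]
```

Emit:
send_rows(
  series=[42.4, -41, 5.5, -0.2, -0.2, -72.7, 0.5, 42.4, -41, 5.5, -0.2, -0.2, -72.7, 0.5, 42.4, -41, 5.5, -0.2, -0.2, -72.7, 0.5, 42.4, -41, 5.5, -0.2, -0.2, -72.7, 0.5, 42.4, -41, 5.5, -0.2, -0.2, -72.7, 0.5, 42.4, -41, 5.5, -0.2, -0.2, -72.7, 0.5, 42.4, -41, 5.5, -0.2, -0.2, -72.7, 0.5, 42.4, -41, 5.5, -0.2, -0.2, -72.7, 0.5, 42.4, -41, 5.5, -0.2, -0.2, -72.7, 0.5, 42.4, -41, 5.5, -0.2, -0.2, -72.7, 0.5],
)

```text
clock: 1.6
tcp_pos: [0.3654, -0.1605, 0.2154]
orientation: [0.003, 0.683, 0.73, -0.001]
wrist_force: [0.7, -0.6, -1.0]
finger_gap: 0.0427
```

Run:
```python
from workcell import *
from h import *
st=get_state(); print(st["joint_pos"].round(3),st["finger_gap"])
print(rel(st,np.array([.435,0.0,.08]),Rt()))
```

```text
[-0.613 -0.039 -0.314  1.291 -0.003  0.891] 0.04269775100709473
[15.63  7.99 13.47  0.1   0.31 -0.84]
```

Emit:
send_rows(
  series=[15.6, 8, 13.5, 0.1, 0.3, -0.8, 0.5, 15.6, 8, 13.5, 0.1, 0.3, -0.8, 0.5, 15.6, 8, 13.5, 0.1, 0.3, -0.8, 0.5, 15.6, 8, 13.5, 0.1, 0.3, -0.8, 0.5, 15.6, 8, 13.5, 0.1, 0.3, -0.8, 0.5, 15.6, 8, 13.5, 0.1, 0.3, -0.8, 0.5, 15.6, 8, 13.5, 0.1, 0.3, -0.8, 0.5, 15.6, 8, 13.5, 0.1, 0.3, -0.8, 0.5],
)

```text
clock: 2.27
tcp_pos: [0.4352, -0.0022, 0.0796]
orientation: [-0.001, 0.679, 0.734, -0.001]
wrist_force: [-0.2, -0.7, 0.6]
finger_gap: 0.0427
```

Run:
```python
from workcell import *
from h import *
st=get_state(); print(st["joint_pos"].round(3),st["finger_gap"])
print(totray(st["tcp_pos"]),rel(st,np.array([.435,0.0,.01]),Rt()))
a=read_camera("top");b=read_camera("scene")
cv2.imwrite("pics/t1.png",a);cv2.imwrite("pics/s1.png",b)
f=lambda m:cv2.resize(m,None,fx=4,fy=4,interpolation=cv2.INTER_CUBIC)
cv2.imwrite("pics/c1.png",np.vstack([f(a[145:215,280:440]),f(b[150:225,300:460])]))
```

```text
[-0.19   0.12  -0.494  0.959 -0.     1.304] 0.04273778858943182
[-211.86025803  -13.21282521   79.56062318] [ 0.22  0.02  6.96 -0.13 -0.02 -0.26]
```

View pics/c1.png

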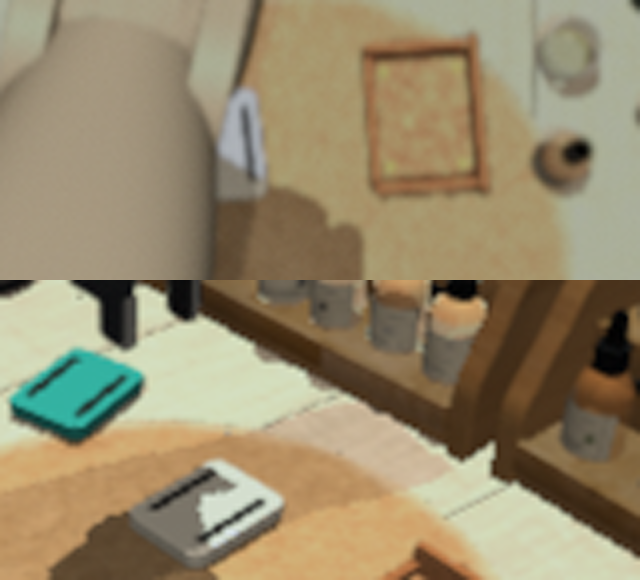

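Emit:
send_rows(
  series=[0.2, 0, 3.5, -0.1, 0, -0.3, 0.5, 0.2, 0, 6.5, -0.1, 0, -0.3, 0.5, 0.2, 0, 6.8, -0.1, 0, -0.3, 0.5, 0.2, 0, 7.0, -0.1, 0, -0.3, 0.5, 0.2, 0, 7.2, -0.1, 0, -0.3, 0.5, 0.2, 0, 7.2, -0.1, 0, -0.3, 0.5, 0.2, 0, 7.2, -0.1, 0, -0.3, 0.5],
)

```text
clock: 2.95
tcp_pos: [0.4368, -0.0009, 0.0091]
orientation: [0.001, 0.678, 0.735, 0.001]
wrist_force: [1.3, 0.2, 0.2]
finger_gap: 0.0429
```

Emit:
send_rows(
  series=[0, 0, 0.1, 0, 0, 0, 0.5, 0, 0, 0.2, 0, 0, 0, 0.5, 0, 0, 0.3, 0, 0, 0, 0.5, 0, 0, 0.4, 0, 0, 0, 0.5, 0, 0, 0.4, 0, 0, 0, 0.5],
)

```text
clock: 3.37
tcp_pos: [0.4351, -0.0002, 0.0034]
orientation: [-0.0, 0.678, 0.735, 0.0]
wrist_force: [-0.8, 0.6, -0.3]
finger_gap: 0.0429
```

Emit:
send_rows(
  series=[0, 0, 0.1, 0, 0, 0, 0.5, 0, 0, 0.2, 0, 0, 0, 0.5, 0, 0, 0.2, 0, 0, 0, 0.5],
)

```text
clock: 3.62
tcp_pos: [0.4351, -0.0003, 0.0013]
orientation: [-0.0, 0.678, 0.735, 0.0]
wrist_force: [0.6, -0.0, -0.9]
finger_gap: 0.0424
```

Emit:
send_rows(
  series=[0, 0, 0.1, 0, 0, 0, 0.5, 0, 0, 0.2, 0, 0, 0, 0.5, 0, 0, 0.2, 0, 0, 0, 0.5],
)

```text
clock: 3.87
tcp_pos: [0.4351, -0.0003, -0.0007]
orientation: [-0.0, 0.678, 0.735, 0.0]
wrist_force: [0.7, -0.4, 0.1]
finger_gap: 0.0425
```

Emit:
send_rows(
  series=[0, 0, 0.1, 0, 0, 0, 0.5, 0, 0, 0.2, 0, 0, 0, 0.5, 0, 0, 0.2, 0, 0, 0, 0.5],
)

```text
clock: 4.12
tcp_pos: [0.4351, -0.0003, -0.0026]
orientation: [-0.0, 0.678, 0.735, 0.0]
wrist_force: [-0.9, -0.4, -0.8]
finger_gap: 0.0426
```

Emit:
send_rows(
  series=[0, 0, 0.1, 0, 0, 0, 0.5, 0, 0, 0.15, 0, 0, 0, 0.5, 0, 0, 0.15, 0, 0, 0, 0.5],
)

```text
clock: 4.37
tcp_pos: [0.4352, -0.0003, -0.0041]
orientation: [-0.0, 0.678, 0.735, 0.0]
wrist_force: [-1.2, -0.3, -0.4]
finger_gap: 0.0426
```

Emit:
send_rows(
  series=[0, 0, 0.1, 0, 0, 0, 0.5, 0, 0, 0.15, 0, 0, 0, 0.5, 0, 0, 0.15, 0, 0, 0, 0.5],
)

```text
clock: 4.62
tcp_pos: [0.4351, -0.0003, -0.0056]
orientation: [-0.0, 0.678, 0.735, 0.0]
wrist_force: [-0.7, -0.2, -0.2]
finger_gap: 0.0425
```

Emit:
send_rows(
  series=[0, 0, 0.05, 0, 0, 0, 0.5, 0, 0, 0.1, 0, 0, 0, 0.5, 0, 0, 0.1, 0, 0, 0, 0.5],
)

```text
clock: 4.87
tcp_pos: [0.4352, -0.0003, -0.0065]
orientation: [-0.0, 0.678, 0.735, 0.0]
wrist_force: [0.6, -0.0, 0.4]
finger_gap: 0.0426
```

Emit:
send_rows(
  series=[0, 0, 0.05, 0, 0, 0, 0.5, 0, 0, 0.1, 0, 0, 0, 0.5, 0, 0, 0.1, 0, 0, 0, 0.5],
)

```text
clock: 5.12
tcp_pos: [0.4352, -0.0003, -0.0075]
orientation: [-0.0, 0.678, 0.735, 0.0]
wrist_force: [-0.0, 0.2, -0.0]
finger_gap: 0.0421
```

Emit:
send_rows(
  series=[0, 0, 0.05, 0, 0, 0, 0.5, 0, 0, 0.1, 0, 0, 0, 0.5, 0, 0, 0.1, 0, 0, 0, 0.5],
)

```text
clock: 5.37
tcp_pos: [0.4352, -0.0003, -0.0086]
orientation: [-0.0, 0.678, 0.735, 0.0]
wrist_force: [0.2, 0.6, 0.4]
finger_gap: 0.0427
```

Emit:
send_rows(
  series=[0, 0, 0.05, 0, 0, 0, 0.5, 0, 0, 0.1, 0, 0, 0, 0.5, 0, 0, 0.1, 0, 0, 0, 0.5],
)

```text
clock: 5.62
tcp_pos: [0.4352, -0.0003, -0.0095]
orientation: [-0.0, 0.678, 0.735, 0.0]
wrist_force: [0.2, -0.1, 0.1]
finger_gap: 0.0426
```

Run:
```python
from workcell import *
from h import *
st=get_state();print(st["tcp_pos"],st["wrist_force"],totray(st["tcp_pos"]))
b=read_camera("scene"); S=cam(camera_info("scene"))
print(proj(S,[tpos(-211,y,0)+0 for y in(-50,-13,20)]).round(1))
cv2.imwrite("pics/c2.png",cv2.resize(b[150:240,280:400],None,fx=6,fy=6,interpolation=cv2.INTER_CUBIC))
```

```text
[ 4.35197642e-01 -3.15784931e-04 -9.53061053e-03] [ 0.17473196 -0.1094493   0.12690492] [-213.74304578  -13.01732308   -9.53061053]
[[326.  206.2]
 [336.9 200.5]
 [346.3 195.6]]
```

View pics/c2.png

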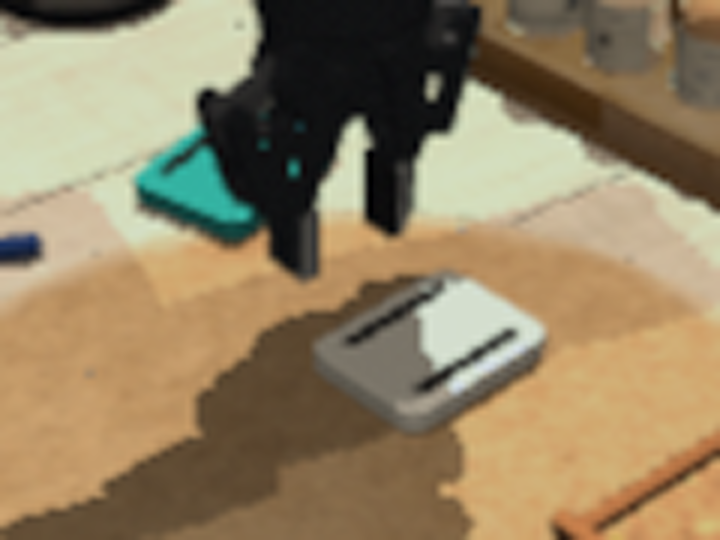

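Run:
```python
from workcell import *
from h import *
S=cam(camera_info("scene"))
for z in (0,5,10,20):
    print(z,((proj(S,[tpos(x,y,z) for x in(-203,-224) for y in(-49,-34,8,23)])-[280,150])*6).round().tolist())
print(((proj(S,[tpos(-157,-11.5,14)])-[280,150])*6).round())
```

```text
0 [[290.0, 345.0], [317.0, 331.0], [390.0, 292.0], [415.0, 279.0], [259.0, 322.0], [286.0, 308.0], [358.0, 270.0], [384.0, 257.0]]
5 [[290.0, 336.0], [317.0, 322.0], [390.0, 283.0], [415.0, 270.0], [259.0, 313.0], [285.0, 299.0], [358.0, 261.0], [384.0, 248.0]]
10 [[290.0, 327.0], [317.0, 313.0], [390.0, 274.0], [416.0, 261.0], [259.0, 304.0], [285.0, 290.0], [359.0, 252.0], [384.0, 239.0]]
20 [[290.0, 308.0], [317.0, 294.0], [391.0, 256.0], [416.0, 243.0], [258.0, 285.0], [285.0, 272.0], [359.0, 234.0], [384.0, 221.0]]
[[428. 336.]]
```

Run:
```python
from workcell import *
from h import *
S=cam(camera_info("scene"))
R0=R.from_quat([.9818,.1897,0,0]); p=np.array([.214,-.533,.193])
print(proj(S,[p+R0.apply(o) for o in ([0,.0425,-.013],[0,.057,-.013],[0,-.0425,-.013],[0,-.057,-.013],[0,0,0],[0,0,-.05])]).round(0))
im=cv2.imread("pics/scene0.png");cv2.imwrite("pics/c3.png",cv2.resize(im[160:400,330:640],None,fx=2.5,fy=2.5))
```

```text
[[489. 377.]
 [503. 384.]
 [418. 339.]
 [407. 334.]
 [450. 363.]
 [458. 339.]]
```

View pics/c3.png

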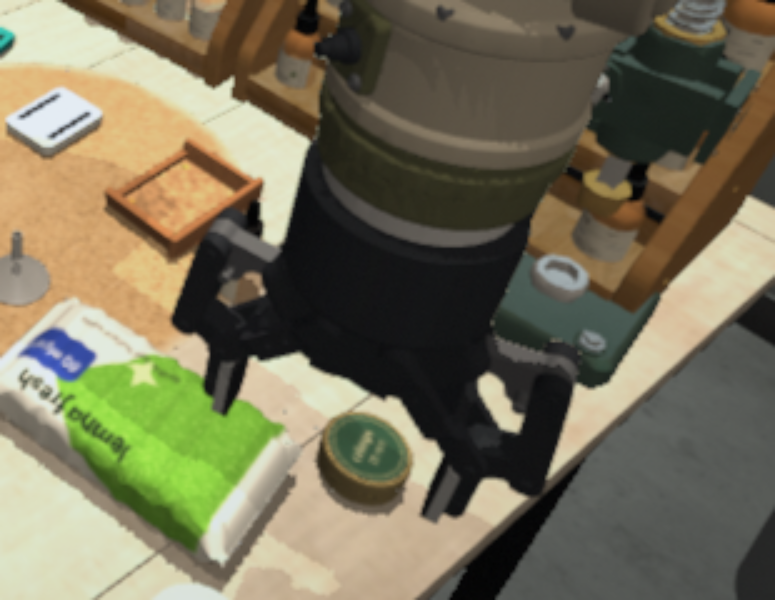

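Emit:
send_rows(
  series=[0, 0, 0.3, 0, 0, 0, 0.5, 0, 0, 0.6, 0, 0, 0, 0.5, 0, 0, 0.6, 0, 0, 0, 0.5],
)

```text
clock: 5.92
tcp_pos: [0.4348, -0.0002, -0.0161]
orientation: [-0.0, 0.678, 0.735, 0.0]
wrist_force: [-0.7, 0.3, 0.3]
finger_gap: 0.0425
```

Emit:
send_rows(
  series=[0, 0, 0.2, 0, 0, 0, 0.5, 0, 0, 0.4, 0, 0, 0, 0.5, 0, 0, 0.4, 0, 0, 0, 0.5],
)

```text
clock: 6.17
tcp_pos: [0.435, -0.0003, -0.0199]
orientation: [-0.0, 0.678, 0.735, 0.0]
wrist_force: [1.1, 0.5, 1.1]
finger_gap: 0.043
```

Emit:
send_rows(
  series=[0, 0, 0.15, 0, 0, 0, 0.5, 0, 0, 0.3, 0, 0, 0, 0.5, 0, 0, 0.3, 0, 0, 0, 0.5],
)

```text
clock: 6.42
tcp_pos: [0.4351, -0.0003, -0.0227]
orientation: [-0.0, 0.678, 0.735, 0.0]
wrist_force: [-0.4, 1.1, -0.1]
finger_gap: 0.0431
```

Emit:
send_rows(
  series=[0, 0, 0.1, 0, 0, 0, 0.5, 0, 0, 0.2, 0, 0, 0, 0.5, 0, 0, 0.2, 0, 0, 0, 0.5],
)

```text
clock: 6.67
tcp_pos: [0.4352, -0.0003, -0.0246]
orientation: [-0.0, 0.678, 0.735, 0.0]
wrist_force: [-0.0, 0.3, 0.1]
finger_gap: 0.0427
```

Emit:
send_rows(
  series=[0, 0, 0.1, 0, 0, 0, 0.5, 0, 0, 0.2, 0, 0, 0, 0.5, 0, 0, 0.2, 0, 0, 0, 0.5],
)

```text
clock: 6.92
tcp_pos: [0.4351, -0.0003, -0.0266]
orientation: [-0.0, 0.678, 0.735, 0.0]
wrist_force: [-0.2, 0.1, 0.2]
finger_gap: 0.0428
```

Emit:
send_rows(
  series=[0, 0, 0.1, 0, 0, 0, 0.5, 0, 0, 0.2, 0, 0, 0, 0.5, 0, 0, 0.2, 0, 0, 0, 0.5],
)

```text
clock: 7.17
tcp_pos: [0.4351, -0.0003, -0.0286]
orientation: [-0.0, 0.678, 0.735, 0.0]
wrist_force: [-0.2, -0.5, -0.3]
finger_gap: 0.0427
```

Emit:
send_rows(
  series=[0, 0, 0.1, 0, 0, 0, 0.5, 0, 0, 0.2, 0, 0, 0, 0.5, 0, 0, 0.2, 0, 0, 0, 0.5],
)

```text
clock: 7.42
tcp_pos: [0.4351, -0.0003, -0.0306]
orientation: [-0.0, 0.678, 0.735, 0.0]
wrist_force: [-0.5, 0.4, -0.5]
finger_gap: 0.0426
```

Emit:
send_rows(
  series=[0, 0, 0.1, 0, 0, 0, 0.5, 0, 0, 0.2, 0, 0, 0, 0.5, 0, 0, 0.2, 0, 0, 0, 0.5],
)

```text
clock: 7.67
tcp_pos: [0.4352, -0.0003, -0.0326]
orientation: [-0.0, 0.678, 0.735, 0.0]
wrist_force: [-0.2, -0.2, -0.2]
finger_gap: 0.0424
```

Run:
```python
from workcell import *
from h import *
st=get_state();print(st["tcp_pos"],st["wrist_force"])
b=read_camera("scene"); S=cam(camera_info("scene"))
cv2.imwrite("pics/c4.png",cv2.resize(b[160:230,310:400],None,fx=8,fy=8,interpolation=cv2.INTER_CUBIC))
for z in (0,):
    print(z,((proj(S,[tpos(x,y,z) for x in(-203,-224) for y in(-49,-34,8,23)])-[310,160])*8).round().tolist())
```

```text
[ 4.35154016e-01 -3.08204477e-04 -3.26302217e-02] [-0.24070614 -0.15873237 -0.22334133]
0 [[147.0, 380.0], [182.0, 361.0], [280.0, 310.0], [314.0, 292.0], [105.0, 349.0], [141.0, 331.0], [238.0, 281.0], [272.0, 263.0]]
```

View pics/c4.png

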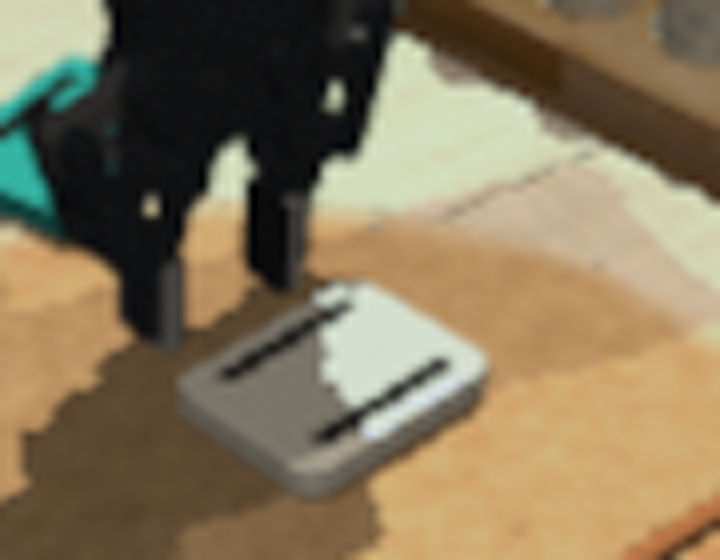

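Emit:
send_rows(
  series=[0, 0, 0.15, 0, 0, 0, 0.5, 0, 0, 0.3, 0, 0, 0, 0.5, 0, 0, 0.3, 0, 0, 0, 0.5],
)

```text
clock: 7.97
tcp_pos: [0.435, -0.0003, -0.0357]
orientation: [-0.0, 0.678, 0.735, 0.0]
wrist_force: [0.1, -0.5, -0.8]
finger_gap: 0.0425
```

Emit:
send_rows(
  series=[0, 0, 0.1, 0, 0, 0, 0.5, 0, 0, 0.2, 0, 0, 0, 0.5, 0, 0, 0.2, 0, 0, 0, 0.5],
)

```text
clock: 8.22
tcp_pos: [0.4352, -0.0003, -0.0376]
orientation: [-0.0, 0.678, 0.735, 0.0]
wrist_force: [-0.3, -0.7, -0.2]
finger_gap: 0.0427
```

Emit:
send_rows(
  series=[0, 0, 0.05, 0, 0, 0, 0.5, 0, 0, 0.1, 0, 0, 0, 0.5, 0, 0, 0.1, 0, 0, 0, 0.5],
)

```text
clock: 8.47
tcp_pos: [0.4353, -0.0003, -0.0385]
orientation: [-0.0, 0.678, 0.735, 0.0]
wrist_force: [-0.4, -0.1, -0.2]
finger_gap: 0.0426
```

Emit:
send_rows(
  series=[0, 0, 0.05, 0, 0, 0, 0.5, 0, 0, 0.1, 0, 0, 0, 0.5, 0, 0, 0.1, 0, 0, 0, 0.5],
)

```text
clock: 8.72
tcp_pos: [0.4354, -0.0003, -0.0392]
orientation: [0.0, 0.678, 0.735, 0.001]
wrist_force: [-0.4, -0.4, 4.4]
finger_gap: 0.0429
```

Emit:
send_rows(
  series=[0, 0, -0.2, 0, 0, 0, 0.5, -0.6, 0.1, -0.2, 0, 0, 0, 0.5, -1.2, 0.1, -0.2, 0, 0, 0, 0.5, -1.7, 0.1, -0.2, 0, 0, 0, 0.5, -2.2, 0.1, -0.2, 0, 0, 0, 0.5, -2.7, 0.1, -0.2, 0, 0, 0, 0.5],
)

```text
clock: 9.22
tcp_pos: [0.4385, -0.0278, -0.0375]
orientation: [-0.0, 0.678, 0.735, 0.001]
wrist_force: [0.5, -0.0, 0.5]
finger_gap: 0.0428
```

Emit:
send_rows(
  series=[-0.6, 0.1, 0, 0, 0, 0, 0.5, -1.2, 0.2, 0, 0, 0, 0, 0.5, -1.8, 0.3, 0, 0, 0, 0, 0.5, -2.4, 0.4, 0, 0, 0, 0, 0.5, -3.0, 0.5, 0, 0, 0, 0, 0.5, -3.6, 0.6, 0, 0, 0, 0, 0.5, -3.6, 0.6, 0, 0, 0, 0, 0.5],
)

```text
clock: 9.8
tcp_pos: [0.4481, -0.0639, -0.0374]
orientation: [0.001, 0.679, 0.735, 0.001]
wrist_force: [-0.2, 0.0, 1.3]
finger_gap: 0.0427
```

```bash
cat >> h.py <<'E'
def look(n):
    from workcell import read_camera,get_state,camera_info
    T=cam(camera_info("top"));S=cam(camera_info("scene"))
    a=read_camera("top");b=read_camera("scene"); st=get_state()
    print(st["clock"],totray(st["tcp_pos"]).round(1),st["wrist_force"].round(1),st["joint_pos"].round(2))
    f=lambda m,s:cv2.resize(m,None,fx=s,fy=s,interpolation=cv2.INTER_CUBIC)
    cv2.imwrite(f"pics/{n}.png",np.vstack([f(a[140:205,320:440],5),f(b[165:255,320:440],5)[:270*2-100]]))
    cv2.imwrite(f"pics/{n}_t.png",a);cv2.imwrite(f"pics/{n}_s.png",b)
E
python3 - <<'E'
from h import *
look("d1")
E
```

```text
9.9 [-150.4   -5.9  -37.5] [-1.  -0.6 -1.1] [-0.32  0.29 -0.62  0.66  0.    1.17]
```

View pics/d1.png

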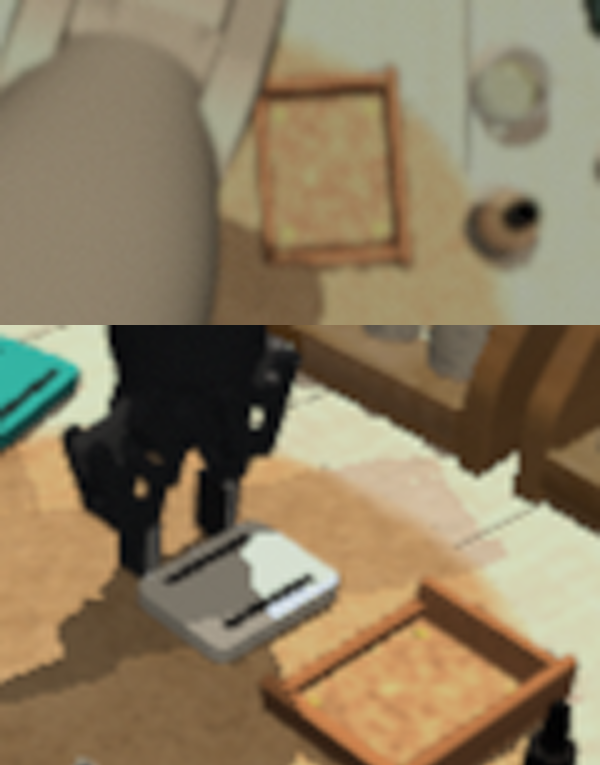

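```bash
cat >> h.py <<'E'
def palfit(cname="scene",x0=(450,-100,-85)):
    from workcell import silhouettes,camera_info
    c=cam(camera_info(cname)); out=[]
    for d in silhouettes(cname,"palette"):
        m=d["pixels"].astype(np.float32); x,y,ww,hh=d["box"]; w=(int(x)-6,int(y)-6,int(ww)+13,int(hh)+13)
        s=cv2.GaussianBlur(m[w[1]:w[1]+w[3],w[0]:w[0]+w[2]],(0,0),.7)
        cen=back(c,[(x+ww/2,y+hh/2)],.007)[0]
        p,e=fit(c,s,w,[cen[0]*1e3,cen[1]*1e3,x0[2]]); out.append((round(d["p"],2),p,e))
    return out
E
python3 - <<'E'
from workcell import *
from h import *
S=cam(camera_info("scene")); b=cv2.imread("pics/d1_s.png")
for r in palfit(): print(r, totray([r[1][0]/1e3,r[1][1]/1e3,0]).round(1))
g=lambda m:cv2.GaussianBlur(m,(0,0),.7)
w=(366,208,72,70);x,y,ww,hh=w
f=cv2.cvtColor(b,cv2.COLOR_BGR2LAB)[y:y+hh,x:x+ww].astype(float).reshape(-1,3)
for d in silhouettes("scene","tray"): print(d["p"],d["box"])
d=silhouettes("scene","tray")[0]["pixels"][y:y+hh,x:x+ww]
cv2.imwrite("pics/m.png",d*255)
wt=(f[:,0]>60).astype(float)
def rend(p): return g(np.max([hullmask(S,o,w) for o in tray_parts(p[:3],p[3],p[4])],axis=0))
def cost(p):
    m=rend(p).ravel(); A=np.c_[f,np.ones(len(f))]*wt[:,None]; r=np.linalg.lstsq(A,m*wt,rcond=None)
    return ((A@r[0]-m*wt)**2).sum()/((m*wt).var()*len(f))
for x0 in ([465,-212,-85.4,6,8],[462,-215,-85.4,5,6]):
    x0=np.array(x0,float)
    r=minimize(cost,x0,method="Nelder-Mead",options=dict(initial_simplex=[x0+e for e in np.r_[np.zeros((1,5)),np.diag([5,5,5,2,2])]])); print(r.x.round(2),r.fun)
o=cv2.resize(b,None,fx=8,fy=8,interpolation=cv2.INTER_CUBIC)
for prt in tray_parts(r.x[:3],r.x[3],r.x[4]):
    h=cv2.convexHull(((proj(S,prt)+.5)*8).astype(np.int32)); cv2.polylines(o,[h],True,(255,0,0),1)
pp=palfit()[0][1]; cv2.polylines(o,[cv2.convexHull(((proj(S,slab(pp[0]/1e3,pp[1]/1e3,pp[2]/57.3))+.5)*8).astype(np.int32))],True,(0,0,255),1)
cv2.imwrite("pics/e1.png",o[188*8:260*8,342*8:440*8])
E
```

```text
(0.9, array([446.83, 101.46, -69.59]), np.float64(3.97)) [-314.2    6.8    0. ]
(0.68, array([ 162.6 ,  300.58, -114.68]), np.float64(2.69)) [-535.7 -260.3    0. ]
(0.61, array([ 449.19, -109.58,  -85.13]), np.float64(7.76)) [-103.7   -7.9    0. ]
0.57 [372.1, 216.1, 60.6, 46.4]
[ 468.   -212.46  -85.62    6.89    8.63] 0.514857853434329
[ 468.13 -212.19  -85.49    6.73    8.36] 0.5144477853894998[ WARN:0@2.729] global loadsave.cpp:1063 imwrite_ Unsupported depth image for selected encoder is fallbacked to CV_8U.
```

View pics/e1.png

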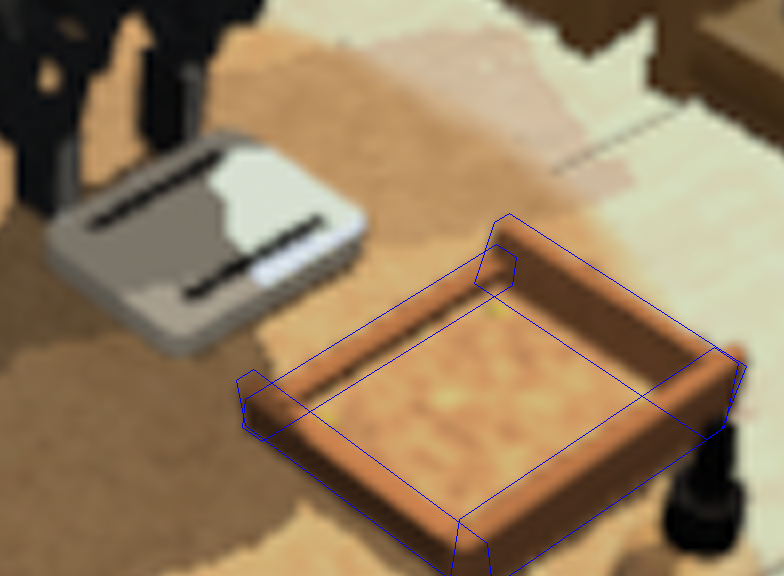

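Emit:
send_rows(
  series=[-0.5, 0.1, 0, 0, 0, 0, 0.5, -1.0, 0.2, 0, 0, 0, 0, 0.5, -1.5, 0.3, 0, 0, 0, 0, 0.5, -2.0, 0.4, 0, 0, 0, 0, 0.5, -2.4, 0.45, 0, 0, 0, 0, 0.5, -2.4, 0.45, 0, 0, 0, 0, 0.5],
)

```text
clock: 10.6
tcp_pos: [0.4543, -0.0872, -0.0374]
orientation: [0.0, 0.679, 0.735, 0.001]
wrist_force: [0.3, 0.4, 0.8]
finger_gap: 0.043
```

Emit:
send_rows(
  series=[-0.1, 0, 0, 0, 0, 0, 0.5, -0.2, 0, 0, 0, 0, 0, 0.5, -0.3, 0, 0, 0, 0, 0, 0.5, -0.3, 0, 0, 0, 0, 0, 0.5],
)

```text
clock: 10.93
tcp_pos: [0.4539, -0.0891, -0.0375]
orientation: [-0.0, 0.678, 0.735, 0.0]
wrist_force: [-1.1, 0.4, -0.1]
finger_gap: 0.0427
```

Emit:
send_rows(
  series=[-0.1, 0, 0, 0, 0, 0, 0.5, -0.2, 0, 0, 0, 0, 0, 0.5, -0.2, 0, 0, 0, 0, 0, 0.5],
)

```text
clock: 11.18
tcp_pos: [0.4541, -0.0912, -0.0375]
orientation: [0.0, 0.678, 0.735, 0.0]
wrist_force: [-1.1, -0.3, 0.7]
finger_gap: 0.0428
```

Emit:
send_rows(
  series=[-0.1, 0, 0, 0, 0, 0, 0.5, -0.2, 0, 0, 0, 0, 0, 0.5, -0.2, 0, 0, 0, 0, 0, 0.5],
)

```text
clock: 11.43
tcp_pos: [0.4542, -0.0931, -0.0375]
orientation: [-0.0, 0.678, 0.735, 0.001]
wrist_force: [-0.5, 1.1, -0.4]
finger_gap: 0.0426
```

Emit:
send_rows(
  series=[-0.1, 0, 0, 0, 0, 0, 0.5, -0.2, 0, 0, 0, 0, 0, 0.5, -0.2, 0, 0, 0, 0, 0, 0.5],
)

```text
clock: 11.68
tcp_pos: [0.4541, -0.0932, -0.0375]
orientation: [-0.001, 0.678, 0.735, 0.002]
wrist_force: [-0.7, 7.5, 3.1]
finger_gap: 0.0427
```

Run:
```python
from h import *
look("d2")
for r in palfit(): print(r, totray([r[1][0]/1e3,r[1][1]/1e3,0]).round(1))
```

```text
11.7833 [-119.7   -1.8  -37.6] [-0.5  7.3  3.4] [-0.38  0.31 -0.59  0.67  0.    1.11]
(0.75, array([446.9 , 101.16, -68.35]), np.float64(9.5)) [-313.9    6.9    0. ]
(0.6, array([ 454.79, -135.64,  -85.  ]), np.float64(24.67)) [-77.3  -4.5   0. ]
```

Run:
```python
from h import *
b=cv2.imread("pics/d2_s.png");cv2.imwrite("pics/e2.png",cv2.resize(b[185:262,345:445],None,fx=7,fy=7,interpolation=cv2.INTER_CUBIC))
```

```text
(no output)
```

View pics/e2.png

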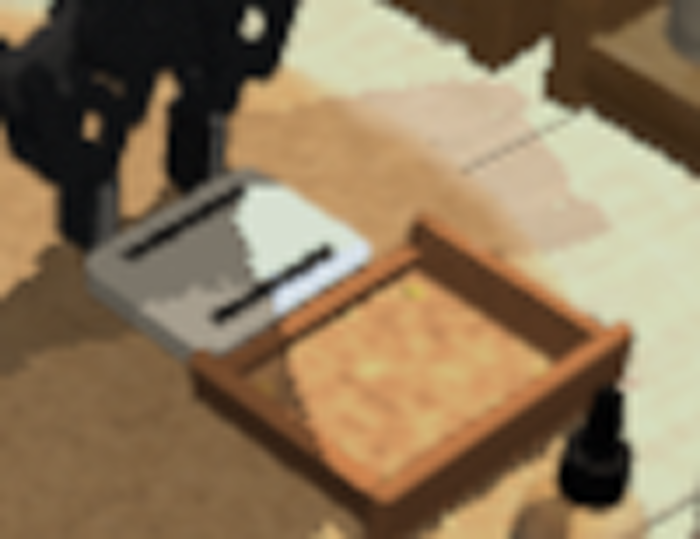

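Run:
```python
from workcell import *
from h import *
S=cam(camera_info("scene"))
q=lambda *P:((proj(S,[tpos(*p) for p in P])-[345,185]+.5)*7).round(0).tolist()
print("front +y top in/out",q((-44,50.6,21),(-44,57,21)))
print("front -y top in/out",q((-44,-50.6,21),(-44,-57,21)))
print("back +y top",q((36,50.6,25),(44,50.6,25),(44,57,25)))
print("back -y top",q((36,-50.6,25),(44,-50.6,25),(44,-57,25)))
print("floor back corners",q((36,45,5),(36,-45,5)),"lip top +y in",q((-36,47,11),(-44,47,11)))
for y in (-8,-4,0): print(y,"pal +y front,rear top",q((-44,y+42,14),(-108,y+42,14),(-108,y-42,14),(-108,y-42,2),(-44,y-42,2)))
print(q((-76,0,14),(-57.5,-25,14),(-57.5,25,14)))
```

```text
front +y top in/out [[406.0, 219.0], [418.0, 211.0]]
front -y top in/out [[195.0, 348.0], [180.0, 357.0]]
back +y top [[594.0, 331.0], [614.0, 344.0], [627.0, 336.0]]
back -y top [[381.0, 476.0], [400.0, 490.0], [386.0, 500.0]]
floor back corners [[574.0, 384.0], [386.0, 513.0]] lip top +y in [[413.0, 257.0], [396.0, 245.0]]
-8 pal +y front,rear top [[371.0, 255.0], [236.0, 164.0], [62.0, 265.0], [61.0, 291.0], [192.0, 390.0]]
-4 pal +y front,rear top [[379.0, 250.0], [244.0, 160.0], [70.0, 260.0], [69.0, 286.0], [201.0, 385.0]]
0 pal +y front,rear top [[387.0, 245.0], [252.0, 155.0], [79.0, 255.0], [78.0, 281.0], [210.0, 379.0]]
[[233.0, 250.0], [219.0, 309.0], [323.0, 246.0]]
```

Emit:
send_rows(
  series=[-0.05, 0, 0.15, 0, 0, 0, 0.5, -0.05, 0, 0.15, 0, 0, 0, 0.5, -0.05, 0, -0.15, 0, 0, 0, 0.5, -0.05, 0, -0.42, 0, 0, 0, 0.5, -0.05, 0, -0.7, 0, 0, 0, 0.5, -0.05, 0, -1.0, 0, 0, 0, 0.5, -0.05, 0, -1.0, 0, 0, 0, 0.5],
)

```text
clock: 12.42
tcp_pos: [0.4541, -0.0934, -0.0275]
orientation: [-0.001, 0.678, 0.735, 0.002]
wrist_force: [0.6, 7.1, -0.3]
finger_gap: 0.0426
```

Run:
```python
from h import *
look("d3")
b=cv2.imread("pics/d3_s.png");cv2.imwrite("pics/e3.png",cv2.resize(b[185:262,345:445],None,fx=7,fy=7,interpolation=cv2.INTER_CUBIC))
```

```text
12.5167 [-119.5   -1.8  -27.7] [ 0.5  7.8 -0.3] [-0.38  0.3  -0.58  0.7   0.    1.11]
```

View pics/e3.png

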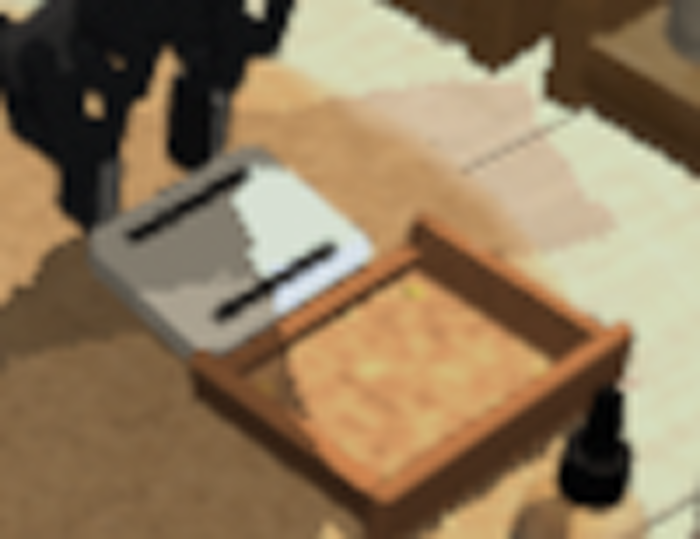

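Emit:
send_rows(
  series=[-0.03, 0, -0.26, 0, 0, 0, 0.5, -0.07, 0, -0.51, 0, 0, 0, 0.5, -0.12, 0, -0.76, 0, 0, 0, 0.5, -0.18, 0, -1.02, 0, 0, 0, 0.5, -0.26, 0, -1.26, 0, 0, 0, 0.5, -0.34, 0, -1.5, 0, 0, 0, 0.5, -0.44, 0, -1.72, 0, 0, 0, 0.5, -0.54, 0, -1.94, 0, 0, 0, 0.5, -0.54, 0, -1.94, 0, 0, 0, 0.5],
)

```text
clock: 13.27
tcp_pos: [0.4545, -0.0984, -0.0079]
orientation: [-0.002, 0.678, 0.735, 0.002]
wrist_force: [-0.2, 10.5, 3.1]
finger_gap: 0.0425
```

Run:
```python
from h import *
look("d4")
from workcell import *
for d in silhouettes("scene","palette"): print(d["p"],d["box"])
```

```text
13.3667 [-114.5   -1.8   -8.1] [ 0.  10.4  3.4] [-0.39  0.27 -0.55  0.75  0.01  1.1 ]
0.77 [181.3, 171.9, 31.0, 15.4]
0.57 [301.3, 163.9, 34.4, 24.7]
```

Emit:
send_rows(
  series=[-0.12, 0, -0.21, 0, 0, 0, 0.5, -0.25, 0, -0.42, 0, 0, 0, 0.5, -0.38, 0, -0.62, 0, 0, 0, 0.5, -0.51, 0, -0.82, 0, 0, 0, 0.5, -0.65, 0, -1.03, 0, 0, 0, 0.5, -0.8, 0, -1.24, 0, 0, 0, 0.5, -0.96, 0, -1.45, 0, 0, 0, 0.5, -1.13, 0, -1.65, 0, 0, 0, 0.5, -1.13, 0, -1.65, 0, 0, 0, 0.5],
)

```text
clock: 14.17
tcp_pos: [0.4557, -0.1107, 0.009]
orientation: [-0.001, 0.678, 0.735, 0.002]
wrist_force: [-1.4, 7.7, 4.8]
finger_gap: 0.0432
```

Run:
```python
from h import *
look("d5")
```

```text
14.2667 [-102.2   -1.6    8.8] [-0.5  7.6  5.8] [-0.41  0.26 -0.52  0.79  0.    1.08]
```

Emit:
send_rows(
  series=[-0.18, 0, -0.2, 0, 0, 0, 0.5, -0.36, 0, -0.4, 0, 0, 0, 0.5, -0.56, 0, -0.56, 0, 0, 0, 0.5, -0.76, 0, -0.71, 0, 0, 0, 0.5, -0.98, 0, -0.86, 0, 0, 0, 0.5, -1.19, 0, -1.0, 0, 0, 0, 0.5, -1.42, 0, -1.14, 0, 0, 0, 0.5, -1.64, 0, -1.28, 0, 0, 0, 0.5, -1.64, 0, -1.28, 0, 0, 0, 0.5],
)

```text
clock: 15.02
tcp_pos: [0.4572, -0.1274, 0.0226]
orientation: [-0.0, 0.678, 0.735, 0.002]
wrist_force: [-2.5, 8.3, 13.4]
finger_gap: 0.0427
```

Run:
```python
from h import *
look("d6")
from workcell import *
for d in silhouettes("scene","palette"): print(d["p"],d["box"])
```

```text
15.1167 [-85.5  -1.4  22.5] [-2.8  8.2 13.3] [-0.44  0.25 -0.49  0.83  0.    1.05]
0.86 [368.6, 198.2, 32.8, 39.2]
0.7 [299.0, 166.3, 36.9, 28.9]
0.66 [180.9, 169.0, 32.0, 20.8]
```

Emit:
send_rows(
  series=[-0.1, 0, -0.2, 0, 0, 0, 0.5, -0.41, 0, -0.41, 0, 0, 0, 0.5, -0.66, 0, -0.53, 0, 0, 0, 0.5, -0.91, 0, -0.62, 0, 0, 0, 0.5, -1.16, 0, -0.7, 0, 0, 0, 0.5, -1.42, 0, -0.78, 0, 0, 0, 0.5, -1.68, 0, -0.84, 0, 0, 0, 0.5, -1.68, 0, -0.84, 0, 0, 0, 0.5],
)

```text
clock: 15.83
tcp_pos: [0.459, -0.1466, 0.0301]
orientation: [0.001, 0.679, 0.735, 0.0]
wrist_force: [-0.8, 2.2, 5.2]
finger_gap: 0.0427
```

Run:
```python
from h import *
look("d7")
from workcell import *
for d in silhouettes("scene","palette"): print(d["p"],d["box"])
```

```text
15.9333 [-66.4  -1.2  30. ] [-0.9  1.6  6.3] [-0.48  0.25 -0.47  0.85  0.    1.02]
0.74 [300.0, 165.6, 36.7, 24.7]
0.71 [372.4, 203.4, 31.6, 34.2]
0.62 [180.3, 170.7, 33.8, 16.9]
```

Emit:
send_rows(
  series=[-0.3, 0, -0.12, 0, 0, 0, 0.5, -0.6, 0, -0.16, 0, 0, 0, 0.5, -0.9, 0, -0.2, 0, 0, 0, 0.5, -1.2, 0, -0.2, 0, 0, 0, 0.5, -1.5, 0, -0.2, 0, 0, 0, 0.5, -1.5, 0, -0.2, 0, 0, 0, 0.5],
)

```text
clock: 16.48
tcp_pos: [0.4595, -0.161, 0.0312]
orientation: [-0.0, 0.678, 0.735, 0.0]
wrist_force: [0.8, 0.8, -0.2]
finger_gap: 0.0429
```

Run:
```python
from h import *
look("d8")
from workcell import *
for d in silhouettes("scene","palette"): print(d["p"],d["box"])
```

```text
16.5833 [-52.2  -1.9  31.3] [-0.1 -0.5  0.3] [-0.5   0.26 -0.45  0.86  0.    0.99]
0.88 [373.6, 208.1, 40.4, 29.7]
0.82 [179.7, 170.1, 32.1, 20.2]
0.58 [300.5, 164.4, 36.1, 27.6]
```

Emit:
send_rows(
  series=[1.0, 0, 0, 0, 0, 0, 0.5, 2.8, 0, 0, 0, 0, 0, 0.5, 2.8, 0.1, 2.0, 0, 0, 0, 0.5, 2.8, 0.1, 4.0, 0, 0, 0, 0.5, 2.8, 0.1, 5.5, 0, 0, 0, 0.5, 2.8, 0.1, 5.5, 0, 0, 0, 0.5],
)

```text
clock: 17.13
tcp_pos: [0.4558, -0.1302, -0.0259]
orientation: [-0.003, 0.678, 0.735, -0.0]
wrist_force: [-0.7, 0.4, -0.3]
finger_gap: 0.0426
```

Run:
```python
from h import *
look("d9")
for r in palfit(): print(r, totray([r[1][0]/1e3,r[1][1]/1e3,0]).round(1))
```

```text
17.2333 [-81.3  -1.2 -23.6] [ 0.1 -0.4 -0.2] [-0.45  0.31 -0.54  0.72  0.    1.04]
(0.79, array([445.72,  99.3 , -69.45]), np.float64(7.56)) [-312.2    5.5    0. ]
(0.76, array([ 162.55,  300.26, -114.18]), np.float64(5.56)) [-535.4 -260.4    0. ]
(0.72, array([ 469.02, -204.71,  -83.11]), np.float64(18.28)) [-7.3  4.1  0. ]
```

Emit:
send_rows(
  series=[-0.5, 0.1, 0.1, 0, 0, 0, 0.5, -1.0, 0.1, 0.1, 0, 0, 0, 0.5, -1.5, 0.1, 0.1, 0, 0, 0, 0.5, -1.9, 0.1, 0.1, 0, 0, 0, 0.5, -2.3, 0.1, 0.1, 0, 0, 0, 0.5, -2.7, 0.1, 0.1, 0, 0, 0, 0.5, -3.0, 0.1, 0.1, 0, 0, 0, 0.5, -3.3, 0.1, 0.1, 0, 0, 0, 0.5, -3.3, 0.1, 0.1, 0, 0, 0, 0.5],
)

```text
clock: 18.03
tcp_pos: [0.4622, -0.1657, -0.0244]
orientation: [0.0, 0.678, 0.735, 0.0]
wrist_force: [0.0, -0.4, 0.2]
finger_gap: 0.043
```

Run:
```python
from h import *
look("d10")
for r in palfit(): print(r, totray([r[1][0]/1e3,r[1][1]/1e3,0]).round(1))
```

```text
18.1333 [-47.3   0.3 -24.5] [ 0.2  0.9 -0.3] [-0.51  0.34 -0.51  0.73  0.    0.98]
(0.85, array([ 468.06, -207.44,  -83.9 ]), np.float64(30.06)) [-4.6  2.9  0. ]
(0.72, array([ 162.92,  299.58, -113.2 ]), np.float64(18.3)) [-534.7 -260.1    0. ]
(0.59, array([446.53, 101.32, -67.37]), np.float64(23.12)) [-314.1    6.5    0. ]
```

Emit:
send_rows(
  series=[-0.1, 0, 0, 0, 0, 0, 0.5, -0.2, 0, 0, 0, 0, 0, 0.5, -0.3, 0, 0, 0, 0, 0, 0.5, -0.3, 0, 0, 0, 0, 0, 0.5],
)

```text
clock: 18.52
tcp_pos: [0.4624, -0.1682, -0.0244]
orientation: [0.0, 0.678, 0.735, 0.0]
wrist_force: [-0.1, 0.4, -0.3]
finger_gap: 0.043
```

Emit:
send_rows(
  series=[-0.1, 0, 0, 0, 0, 0, 0.5, -0.2, 0, 0, 0, 0, 0, 0.5, -0.2, 0, 0, 0, 0, 0, 0.5],
)

```text
clock: 18.77
tcp_pos: [0.4625, -0.1701, -0.0245]
orientation: [-0.0, 0.678, 0.735, 0.001]
wrist_force: [0.4, 0.3, 0.4]
finger_gap: 0.0428
```

Emit:
send_rows(
  series=[1.5, 0, 0, 0, 0, 0, 0.5, 4.0, 0, -1, 0, 0, 0, 0.5, 7.0, 0, -5, 0, 0, 0, 0.5, 10.0, -2, -9, 0, 0, 0, 0.5, 13, -4, -13, 0, 0, 0, 0.5, 17, -6, -17, 0, 0, 0, 0.5, 20, -8, -19, 0, 0, 0, 0.5, 20, -8, -19, 0, 0, 0, 0.5],
)

```text
clock: 19.43
tcp_pos: [0.3691, 0.0188, 0.1627]
orientation: [0.001, 0.678, 0.735, 0.001]
wrist_force: [2.0, 1.1, 0.7]
finger_gap: 0.0429
```

Run:
```python
from h import *
from workcell import *
look("d11")
S=cam(camera_info("scene"));T=cam(camera_info("top"))
for cn in("scene","top"):
    for r in palfit(cn): 
        if abs(r[1][1]+210)<40: print(cn,r, totray([r[1][0]/1e3,r[1][1]/1e3,0]).round(1))
a=cv2.imread("pics/d11_t.png");b=cv2.imread("pics/d11_s.png")
A=cv2.resize(a[140:205,355:440],None,fx=7,fy=7,interpolation=cv2.INTER_CUBIC)
B=cv2.resize(b[200:265,362:447],None,fx=9,fy=9,interpolation=cv2.INTER_CUBIC)
A=cv2.copyMakeBorder(A,0,0,0,B.shape[1]-A.shape[1],cv2.BORDER_CONSTANT)
cv2.imwrite("pics/f.png",cv2.resize(np.vstack([A,B]),None,fx=.57,fy=.57,interpolation=cv2.INTER_AREA))
```

```text
19.5333 [-239.6  -77.   164.8] [0.4 0.2 0.4] [-0.16 -0.08 -0.48  1.17  0.    1.32]
scene (0.92, array([ 469.54, -207.39,  -84.01]), np.float64(105.36)) [-4.6  4.4  0. ]
top (0.74, array([ 462.8 , -211.26,  -83.92]), np.float64(6.48)) [-1.3 -2.6  0. ]
```

View pics/f.png

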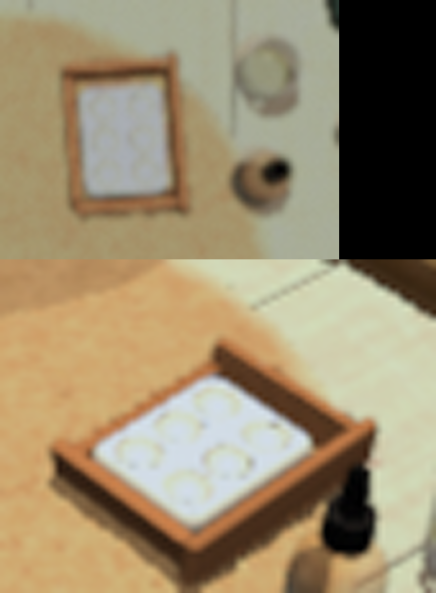

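Run:
```python
from h import *
from workcell import *
st=get_state()
print(rel(st,tpos(-22,-2,40),Rt()),rel(st,tpos(-22,-2,-12),Rt()))
S=cam(camera_info("scene"));T=cam(camera_info("top"))
# fit flat z0=5 vs tilted, white soft mask
def pts(p,tilt):
    P=slab(0,0,0,-.002)-[0,0,.007] if False else slab(0,0,0)-[0,0,.007]
    P[:,2]*=1
    Q=R.from_euler("y",tilt,degrees=True).apply(P); a=p[2]/57.3
    Q=Q@np.array([[np.cos(a),np.sin(a),0],[-np.sin(a),np.cos(a),0],[0,0,1]])
    return Q+[p[0]/1e3,p[1]/1e3,.012+np.sin(np.radians(abs(tilt)))*.032]
for c,f,w in((T,"pics/d11_t.png",(362,146,46,50)),(S,"pics/d11_s.png",(372,212,58,54))):
    im=cv2.imread(f); x,y,ww,hh=w; g=im[y:y+hh,x:x+ww].astype(float); d=g[...,0]-g[...,2]
    lo,hi=np.percentile(d,25),np.percentile(d,90); s=np.clip((d-lo)/(hi-lo),0,1)
    k=np.uint8(s>.5); k=cv2.erode(cv2.morphologyEx(k,cv2.MORPH_CLOSE,np.ones((7,7))),np.ones((3,3)));s[k>0]=1
    for t in(0,5.4):
        F=lambda p:((cv2.GaussianBlur(hullmask(c,pts(p,t)[:20],w),(0,0),.7)-s)**2).sum()
        x0=np.array([465,-212,-85.]); r=minimize(F,x0,method="Nelder-Mead",options=dict(initial_simplex=[x0,x0+[5,0,0],x0+[0,5,0],x0+[0,0,5]]))
        print(t,r.x.round(1),round(r.fun,2),totray([r.x[0]/1e3,r.x[1]/1e3,0]).round(1))
```

```text
[-21.55   7.31  12.24   0.22   0.03   0.05] [-21.55   7.29  17.44   0.22   0.03   0.05]
0 [ 463.3 -209.9  -85.2] 239.36 [-2.6 -2.   0. ]
5.4 [ 462.7 -208.7  -85.3] 241.03 [-3.8 -2.5  0. ]
0 [ 459.1 -214.2  -86.5] 436.06 [ 1.3 -6.6  0. ]
5.4 [ 456.9 -215.5  -87.9] 446.27 [ 2.5 -8.8  0. ]
```

Emit:
send_rows(
  series=[-4, 1.4, 2.4, 0, 0, 0, 0.5, -8, 2.8, 4.8, 0, 0, 0, 0.5, -12, 4.2, 7, 0, 0, 0, 0.5, -16, 5.6, 9, 0, 0, 0, 0.5, -20, 7, 11, 0, 0, 0, 0.5, -21.5, 7.3, 13, 0.2, 0, 0, 0.5, -21.5, 7.3, 15.5, 0.2, 0, 0, 0.5, -21.5, 7.3, 17.4, 0.2, 0, 0, 0.5, -21.5, 7.3, 17.4, 0.2, 0, 0, 0.5],
)

```text
clock: 20.38
tcp_pos: [0.4574, -0.1912, -0.0181]
orientation: [-0.005, 0.68, 0.734, -0.002]
wrist_force: [0.2, -0.1, 0.4]
finger_gap: 0.0426
```

Emit:
send_rows(
  series=[0, 0, 0.1, 0, 0, 0, 0.5, 0, 0, 0.2, 0, 0, 0, 0.5, 0, 0, 0.2, 0, 0, 0, 0.5],
)

```text
clock: 20.63
tcp_pos: [0.4603, -0.1904, -0.0143]
orientation: [-0.001, 0.678, 0.735, -0.001]
wrist_force: [0.8, 0.3, 0.9]
finger_gap: 0.043
```

Emit:
send_rows(
  series=[0, 0, 0.1, 0, 0, 0, 0.5, 0, 0, 0.2, 0, 0, 0, 0.5, 0, 0, 0.2, 0, 0, 0, 0.5],
)

```text
clock: 20.88
tcp_pos: [0.4605, -0.1902, -0.0162]
orientation: [-0.001, 0.678, 0.735, -0.001]
wrist_force: [0.2, -0.6, 0.1]
finger_gap: 0.0425
```

Emit:
send_rows(
  series=[0, 0, 0.1, 0, 0, 0, 0.5, 0, 0, 0.2, 0, 0, 0, 0.5, 0, 0, 0.2, 0, 0, 0, 0.5],
)

```text
clock: 21.13
tcp_pos: [0.46, -0.1902, -0.0189]
orientation: [-0.001, 0.678, 0.735, -0.001]
wrist_force: [-0.3, 0.3, -0.6]
finger_gap: 0.0425
```

Emit:
send_rows(
  series=[0, 0, 0.1, 0, 0, 0, 0.5, 0, 0, 0.18, 0, 0, 0, 0.5, 0, 0, 0.18, 0, 0, 0, 0.5],
)

```text
clock: 21.38
tcp_pos: [0.4602, -0.1903, -0.0202]
orientation: [-0.001, 0.678, 0.735, -0.001]
wrist_force: [-2.0, 1.0, 4.9]
finger_gap: 0.0426
```

Emit:
send_rows(
  series=[0, 0, -1.5, 0, 0, 0, 0.5, 0, 0, -4, 0, 0, 0, 0.5, 1, 0, -7, 0, 0, 0, 0.5, 5, 0, -10, 0, 0, 0, 0.5, 9, -2, -13, 0, 0, 0, 0.5, 13, -4, -15, 0, 0, 0, 0.5, 17, -6, -17, 0, 0, 0, 0.5, 20, -8, -18, 0, 0, 0, 0.5, 20, -8, -18, 0, 0, 0, 0.5],
)

```text
clock: 22.13
tcp_pos: [0.363, 0.0044, 0.1608]
orientation: [-0.001, 0.678, 0.735, -0.0]
wrist_force: [0.4, 0.8, -0.6]
finger_gap: 0.0429
```

Run:
```python
from h import *
from workcell import *
look("d12")
for r in palfit("top"):
    if abs(r[1][1]+210)<40: print(r, totray([r[1][0]/1e3,r[1][1]/1e3,0]).round(1))
a=cv2.imread("pics/d11_t.png").astype(int);b=cv2.imread("pics/d12_t.png").astype(int);c=cv2.imread("pics/top0.png").astype(int)
s=np.s_[140:205,366:440]; print(abs(a[s]-b[s]).mean(), abs(b[140:205,408:440]-c[140:205,408:440]).mean())
print(get_state()["wrist_force"],get_state()["tcp_pos"])
hand_in()
```

```text
22.2333 [-224.9  -84.7  161.2] [ 0.3  0.3 -0.2] [-0.21 -0.08 -0.49  1.17  0.    1.28]
(0.63, array([ 462.57, -211.19,  -85.05]), np.float64(7.77)) [-1.3 -2.8  0. ]
0.8657657657657658 4.078846153846154
[1.03744291 0.19394803 0.02927989] [0.36443632 0.00366997 0.16060031]
the job is handed in; nothing more can be done
```

I pushed the white palette up against the lip with two half-open fingertips and tipped it over on an arc with about 7 to 16 N. I then pushed it about 10 mm further until it dropped behind the lip. The job was handed in at about 22 s; no verdict is reported.

**Last checks**
- **Wells up:** the last picture shows the palette wells-up inside the tray, with the dropper and beaker still standing.
- **Height:** I touched the lip-side end of the palette from above. Contact came at about 19 mm above the counter, the right height for lying flat on the cork. It would be about 24 mm if that end were still on the lip.
- **Position:** the top camera puts the centre about 1 to 2 mm from the tray centre in x and about 3 mm off in y, against the tray's side wall on that side and within the 7 mm limit.
- **Robot:** the arm is clear of everything and no contact force showed.

**Disagreements and gaps**
- **Fingertips:** at half opening they ended about 39 mm short of the reported tool point, far more than the description says. I found the counter by touch and used that.
- **Scene camera:** its fits of the palette in the tray scattered by several mm (y from -9 to +4 mm) and could not confirm that it lies flat. I relied on the touch check and the top camera.
- **Bottles:** I did not measure where they ended up. A picture comparison of the area behind the tray changed by about 4 grey levels on average, which may be the arm's shadow. The atomiser was outside the last picture.

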